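# Set the roll gap of a jeweller's rolling mill by clicks

### The arm

A 6-joint arm with a two-finger parallel gripper is mounted at the origin on the work surface. World frame = base frame: x ahead of the robot, y to its left, z up, the work surface at z = 0. Lengths are in m, angles in rad, forces in N, time in s.
With the tool pointing down it reaches from about 0.325 to 0.9 m from the base axis. Payload 6.1 kg.
Tool frame: the origin (TCP) lies at the very end of the fingers, on their centre line; the grasp point (between the pads) lies 19 mm behind it; z points along the fingers, y is the line along which they close (so a half turn about z gives the same grasp; the last joint's range is limited). The gripper opens to 85 mm and grips with 20 to 120 N. Pads are 22 mm wide; open, the fingers measure 114 mm over their backs; the gripper's body (76 mm by 85 mm) begins 54 mm behind the grasp point. The pads swing forward as they close: fully open they stand 13 mm farther back than shut.
Start: joints at [1.047, 0.22, 1.526, -0, 1.395, -0.126], TCP at [0.242, 0.576, 0.231] pointing down, gripper open.
Joint ranges: [-2.98, 2.98], [-0.91, 2.08], [0.09, 2.57], [-1.24, 4.39], [0.2, 2.65], [-2.68, 2.68]. Speed limits (rad/s): [2.57, 2.57, 3.01, 3.14, 3.14, 3.14].

### API

Orientations are given as a 3x3 rotation matrix whose columns are the frame's x, y, z axes.
In Python, from station import r, imaging gives the robot as it stands. Calls block until the motion is done:
- r.move_ptp(position, orientation): joint-space move of the TCP to a pose.
- r.move_straight(position, speed=0.15, orientation=None): straight line of the TCP; orientation=None keeps the orientation; speed is the mean speed in m/s.
- r.movej(angles): joint-space move.
- r.set_gripper(opening, grip_force=None): opening from 0.0 (shut) to 1.0 (fully open); grip_force is the grip in N (None keeps the last); returns when the fingers have stopped.
- r.hold(seconds).
- r.ik(position, orientation): joint angles nearest the present ones, or None.
- imaging.camera(name): name is "scene" or "top" or "wrist"; returns a dict with "color" (420x560x3 uint8, red, green, blue), "z_map" (420x560 float32, m along the optical axis (not along the pixel's ray), 0 where there is no reading), "fx", "fy", "cx", "cy" (pixels), "k1" (the pictures are not rectified: a ray, as slopes to the right and down, at radius r is drawn at 1 + k1 r^2 times it, then the intrinsics apply), "pose" (4x4, takes a point from camera to world coordinates); the wrist camera has in their place "mount" (4x4, takes a point from camera to tool coordinates, whose origin is the TCP and whose axes are the flange's). Camera axes: x right, y down, z forward; pixel columns grow to the right and rows downward; lengths in m; the calibration is good to about 2 mm. A picture is of the moment at which its call begins: read the wrist's pose just before it.
A pose or a line that the arm cannot do raises r.Unreachable and nothing moves.
- r.hand_in(): hands the job in; it is judged then, once.
Readings, each from a call of its own:
- r.read_time_s(): time.
- r.read_qpos(): joint angles.
- r.read_qvel(): joint speeds.
- r.read_joint_torque(): joint torques, N m.
- r.read_eef_pos(): TCP position.
- r.read_eef_rot(): TCP orientation.
- r.read_ft_force(): force on the tool from outside, world axes, zero at the start.
- r.read_torque(): the same for the moment, N m.
- r.read_opening(): opening from 0.0 (shut) to 1.0 (fully open).
- r.read_finger_force(): force on a finger pad.
Only numpy, scipy, OpenCV 4.12 (cv2) and the standard library are available. Lean on these libraries where they do the work, as an engineer would, in place of code of your own. Each camera call takes 0.05 s, during which the arm holds its last target. There are 200 camera calls.

### The job

Set the bench rolling mill for the silver strip: squeeze the two tabs of the dial on top and turn it clockwise (seen from above) until you feel the rolls touch, without forcing them together, then turn it back counter-clockwise by exactly six clicks. Let go so that the tabs spring out and lock the dial there, and leave the cup, the spool, the bangle and the strip undisturbed.

Things in the scene. Friction and masses are not known exactly. Their poses are not given: they have to be found in the camera images.
- dial_mid (a point): the roll-gap dial on top of the mill: an upright dark steel knob (40 mm along x, 52 mm along y, 52 mm high) with two squeeze tabs. The point is on its vertical turning axis, half-way up the tabs, 211 mm above the bench; the knob's top is 28 mm above it. x points to tab a, -x to tab b. It may start at any angle, one to four clicks open; the angle where the rolls touch is not known
- skirt (a point): middle of the top of the dial's light graduated skirt (80 mm across, turns with it, 28 mm below the middle of the tabs). The dial closes the rolls clockwise seen from above. 16 clicks to a turn: a spring ball resists with up to 0.5 N m, then pulls on into the next click. The touching point is itself a click, against a stiff stop (about 25 N m per rad); each click from there opens the rolls 0.25 mm
- tab_a_face (a point): middle of the outer face of tab a: one of two upright steel plates on opposite sides of the dial, 26 mm wide, 40 mm high, 5 mm thick, 62 mm over both faces. Each goes in 5 mm (52 mm over both) with 4 to 7 N and frees the dial once 2.5 mm in. Unless both are in, the dial is locked with a degree or two of play; let go at a click, they spring out and lock it. Turns with the dial
- tab_b_face (a point): middle of the outer face of tab b, the like plate on the opposite side of the dial
- mill: the rolling mill: grey cast frame on a wooden block (150 x 200 mm), fixed to the bench, 165 mm high up to the round grey collar (92 mm across, 13 mm high) under the dial. Origin at the centre of its underside, z up, front at -x, a crank with a wooden grip reaching 182 mm out at -y and up to 120 mm high
- upper_roll (a point): the lowest line of the mill's upper roll, at mid-length; it rises and sinks with the dial (steel roll 40 mm in diameter, 88 mm long)
- lower_roll (a point): the highest line of the mill's lower roll, at mid-length, straight below the former point, 82 mm above the bench; the height between the two is the roll gap
- cup_mid (a point): bystander: an open white paper cup, 76 mm wide, 92 mm high, standing left of the mill; the point is half-way up its axis
- spool_mid (a point): bystander: a black thread spool on its white foot, 69 mm wide, 125 mm high, standing left behind the mill; the point is half-way up its axis
- bangle_mid (a point): bystander: a pale green stone bangle, 76 mm outside, 14 mm high, lying flat left before the mill; the point is its centre
- strip_mid (a point): bystander: the silver strip to be rolled, 120 x 16 x 5 mm, lying flat before the mill; the point is its centre

How it is judged:
On the way:
1. the rolls are closed until they touch (gap under 0.06 mm) (z of upper_roll in the frame of lower_roll below 6e-05 m), for 0.1 s.
At the end, for the whole second after the job is handed in: The rolls stand open by six clicks from touching (gap 1.5 mm, within 0.1 mm), and both tabs have sprung out (more than 60.5 mm over their faces), so that the dial is locked (z of upper_roll in the frame of lower_roll between 0.0014 and 0.0016 m and distance between tab_a_face and tab_b_face above 0.0605 m).
It fails at once if the cup is pushed more than 20 mm or tipped (distance of cup_mid from where it was at the start of the episode above 0.02 m or angle between cup_mid's own z axis and vertical above 0.4 rad).
It fails at once if the spool is pushed more than 20 mm or tipped (distance of spool_mid from where it was at the start of the episode above 0.02 m or angle between spool_mid's own z axis and vertical above 0.4 rad).
It fails at once if the bangle is moved more than 20 mm (distance of bangle_mid from where it was at the start of the episode above 0.02 m).
It fails at once if the strip is moved more than 20 mm (distance of strip_mid from where it was at the start of the episode above 0.02 m).
It fails at once if the rolls are forced hard together (dial wound 0.4 of a click past touching) (z of upper_roll in the frame of lower_roll below -0.0001 m).
It also fails if it takes over 67 s, if anything falls off the work surface, if the arm or the gripper's body presses on something with over 40 N, if the wrist force passes 120 N, or if a joint passes its speed limit or range.

## Working session

There is one attempt and no reset: what is moved stays moved. The work goes in short steps, each a Python script; the robot and the scene stay as the last script left them, time stands still between calls to the robot, and variables do not carry over. Pictures are saved under pics/ and viewed, at most 10 in all, crops included, and the job is handed in when it is done.

```bash
ls; mkdir -p pics
cat > h.py <<'E'
import numpy as np, cv2
from station import r, imaging
def snap(name):
    R=np.array(r.read_eef_rot()).reshape(3,3); p=np.array(r.read_eef_pos())
    c=imaging.camera(name)
    if 'pose' in c: T=np.array(c['pose'])
    else:
        W=np.eye(4); W[:3,:3]=R; W[:3,3]=p; T=W@np.array(c['mount'])
    c['T']=T; return c
def cloud(c):
    z=c['z_map'].astype(float); h,w=z.shape
    K=np.array([[c['fx'],0,c['cx']],[0,c['fy'],c['cy']],[0,0,1.]])
    v,u=np.mgrid[:h,:w]
    n=cv2.undistortPoints(np.stack([u,v],-1).reshape(-1,1,2).astype(np.float64),K,np.array([c['k1'],0,0,0.])).reshape(h,w,2)
    P=np.dstack([n*z[...,None],z])@c['T'][:3,:3].T+c['T'][:3,3]
    P[z==0]=np.nan
    return P
def save(c,f,box=None,s=1):
    im=c['color'][...,::-1]
    if box: im=im[box[1]:box[3],box[0]:box[2]]
    cv2.imwrite('pics/'+f,cv2.resize(im,None,fx=s,fy=s,interpolation=cv2.INTER_CUBIC))
E
python3 - <<'E'
from h import *
a=snap('top'); b=snap('scene')
np.savez('s0.npz',top=cloud(a),scene=cloud(b),tc=a['color'],sc=b['color'])
im=np.hstack([a['color'],b['color']])[...,::-1]
save(a,'top.png'); save(b,'scene.png')
P=cloud(a); m=(P[...,2]>0.17)&(P[...,2]<0.26)
print(a['T'].round(3),b['T'].round(3))
for lo,hi in[(.16,.178),(.178,.19),(.225,.25)]:
    m=(P[...,2]>lo)&(P[...,2]<hi); q=P[m]; print(lo,m.sum(),np.median(q,0) if len(q) else '', np.argwhere(m).mean(0) if len(q) else'')
E
```

```text
pics
[[ 0.019 -0.988  0.155  0.471]
 [-1.    -0.022 -0.013  0.16 ]
 [ 0.017 -0.155 -0.988  0.836]
 [ 0.     0.     0.     1.   ]] [[ 0.88   0.305 -0.364  0.859]
 [ 0.475 -0.545  0.691 -0.379]
 [ 0.013 -0.781 -0.624  0.615]
 [ 0.     0.     0.     1.   ]]
0.16 2502 [0.58723329 0.13142911 0.16524526] [201.92246203 293.89128697]
0.178 810 [0.57625207 0.12359197 0.18248082] [204.94197531 293.07037037]
0.225 1058 [0.59221204 0.11618824 0.23550121] [192.2268431  297.65500945]
```

View pics/top.png

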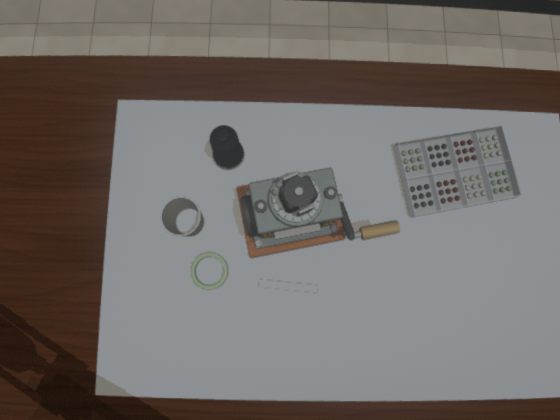

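View pics/scene.png

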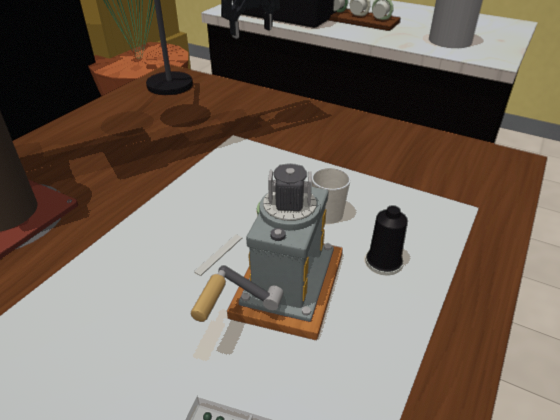

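The top view shows the dial at about (297,193) on the mill, with the cup at (183,218), the spool at (228,145), the bangle at (209,271) and the strip at (288,286). In the scene view the dial is at (290,190) with its tabs left and right of the knob. Next I'll look straight down with the wrist camera.

Run:
```python
from h import *
p=np.array(r.read_eef_pos()); R=np.array(r.read_eef_rot()).reshape(3,3)
print(R.round(3), r.read_qpos(), r.read_time_s())
r.move_straight([p[0],p[1],0.36],speed=.25)
r.move_ptp([0.585,0.117,0.40],R)
c=snap('wrist'); print(np.array(c['mount']).round(3)); save(c,'w1.png')
print(r.read_qpos(), r.read_time_s())
P=cloud(c); np.savez('w1.npz',P=P,im=c['color'])
for lo,hi in[(.16,.173),(.179,.188),(.234,.245)]:
    m=(P[...,2]>lo)&(P[...,2]<hi); q=P[m]; print(lo,m.sum(),np.median(q,0),q.min(0),q.max(0), np.argwhere(m).mean(0))
```

```text
[[-0.922  0.387 -0.001]
 [ 0.387  0.922 -0.002]
 [ 0.    -0.002 -1.   ]] [ 1.04689419e+00  2.21170207e-01  1.52752157e+00  9.60146609e-06
  1.39468881e+00 -1.26070986e-01] 0.1
[[-0.    -0.956 -0.292  0.076]
 [ 1.    -0.001  0.001  0.001]
 [-0.001 -0.292  0.956 -0.141]
 [ 0.     0.     0.     1.   ]]
[ 6.78111700e-02  1.01595352e-01  1.34970888e+00 -1.20430933e-03
  1.69141703e+00 -1.10686425e+00] 2.8833
0.16 3501 [0.58464126 0.15219848 0.16343763] [0.53413357 0.03838895 0.16001167] [0.6510566  0.19737    0.17297898] [174.90916881 283.61610968]
0.179 895 [0.57072323 0.13027278 0.18144314] [0.55354059 0.07632125 0.17911038] [0.62286108 0.156859   0.18750243] [169.16648045 280.94301676]
0.234 1127 [0.59252143 0.11836073 0.23470677] [0.56947127 0.09461404 0.23400039] [0.61635573 0.14284164 0.23936473] [194.96628217 281.47027507]
```

View pics/w1.png

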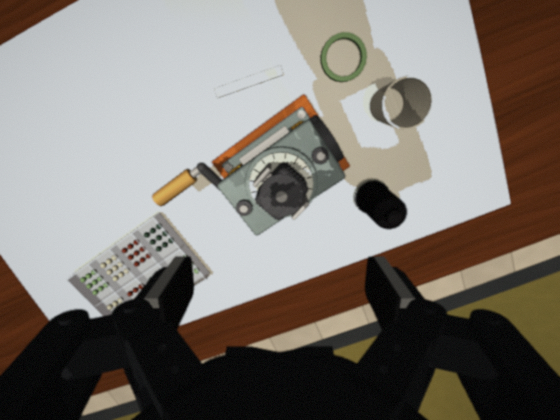

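The wrist view has the dial knob at (282,192), seen obliquely. I need the direction of the tabs, so I'll enlarge it.

Run:
```python
from h import *
d=np.load('w1.npz'); s=np.load('s0.npz')
A=cv2.resize(d['im'][140:225,235:330],(760//2*1,340),interpolation=cv2.INTER_CUBIC)
B=cv2.resize(s['tc'][160:235,255:340],(385,340),interpolation=cv2.INTER_CUBIC)
cv2.imwrite('pics/c1.png',np.hstack([A,B])[...,::-1])
# rectified ground-plan from clouds, z colour, 0.6mm per px, both clouds + scene
g=np.zeros((400,800,3),np.uint8)
for k,P in enumerate([d['P'],s['scene']]):
    z=P[...,2]; m=(z>.175)&(z<.25)
    q=P[m]; col=cv2.applyColorMap(np.clip((q[:,2]-.175)/.07*255,0,255).astype(np.uint8)[:,None],cv2.COLORMAP_JET)[:,0]
    for (x,y,zz),cc in zip(q[np.argsort(q[:,2])],col[np.argsort(q[:,2])]):
        u=int(200-(y-.118)*3500)+400*k; v=int(200-(x-.593)*3500)
        if 400*k<=u<400*k+400 and 0<=v<400: cv2.circle(g,(u,v),3,cc.tolist(),-1)
cv2.imwrite('pics/plan.png',g)
```

```text
(no output)
```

View pics/c1.png

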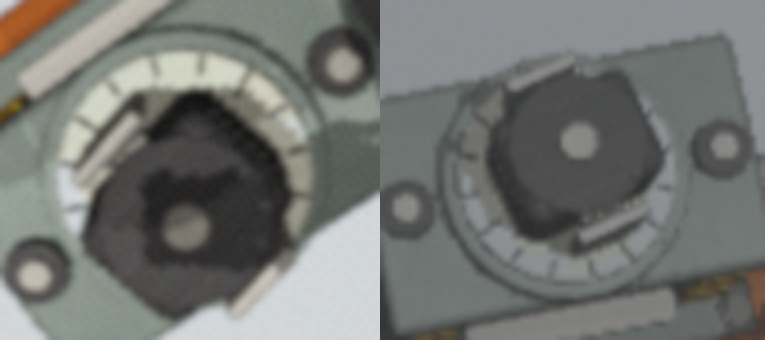

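View pics/plan.png

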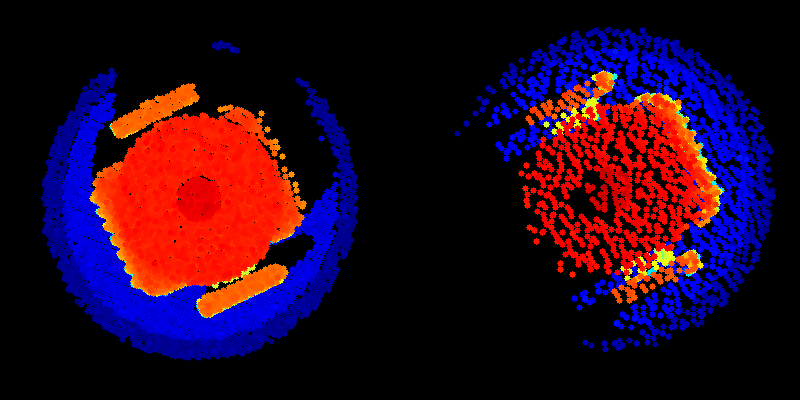

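Both point clouds show the two tabs, with their line about 26° from world x and the axis near (0.593, 0.118). The distance between plate centres comes out at 57 mm, as it should. Two opposed wrist views will cancel the camera bias.

```bash
cat >> h.py <<'E'
def rot(psi):
    c,s=np.cos(psi),np.sin(psi); return np.array([[-s,c,0],[c,s,0],[0,0,-1.]])
def yaw():
    R=np.array(r.read_eef_rot()).reshape(3,3); return np.arctan2(R[1,1],R[0,1])
def tabs(c,ctr):
    """centre, angle from the tab tops; knob top height"""
    P=cloud(c); zt=np.nanmedian(P[...,2][np.hypot(P[...,0]-ctr[0],P[...,1]-ctr[1])<.015])
    P=P.reshape(-1,3); P=P[~np.isnan(P[:,0])]
    d=P[:,:2]-ctr; rr=np.hypot(*d.T)
    m=(rr>.021)&(rr<.04)&(P[:,2]>zt-.015)&(P[:,2]<zt-.004)
    return zt,P[m]
E
python3 - <<'E'
from h import *
ctr=np.array([.593,.118])
for i,ps in enumerate([116,-64]):
    r.move_ptp([.593,.118,.36],rot(np.radians(ps))); r.hold(.2)
    c=snap('wrist'); zt,Q=tabs(c,ctr); np.savez(f'v{i}.npz',P=cloud(c),im=c['color'])
    print(zt,len(Q),r.read_qpos().round(2),r.read_time_s())
    u=np.array([np.cos(np.radians(26)),np.sin(np.radians(26))]); w=np.array([-u[1],u[0]])
    for it in range(3):
        a=(Q[:,:2]-ctr)@u; b=(Q[:,:2]-ctr)@w
        res=[]
        for s in(1,-1):
            k=(s*a>.0255)&(s*a<.034)&(abs(b)<.017)
            (cx,cy),(wd,ht),an=cv2.minAreaRect((Q[k,:2]*1000).astype(np.float32)); res.append((cx/1000,cy/1000)); print(s,k.sum(),round(cx,1),round(cy,1),round(wd,1),round(ht,1),round(an,1))
        res=np.array(res); dd=res[0]-res[1]; u=dd/np.hypot(*dd); w=np.array([-u[1],u[0]])
    print('ctr',res.mean(0),'ang',np.degrees(np.arctan2(u[1],u[0])),np.hypot(*dd))
E
```

```text
0.4439924254449526 2245 [ 0.07  0.12  1.4  -0.    1.62 -1.96] 3.9583
1 0 0.0 0.0 0.0 0.0 0.0
-1 0 0.0 0.0 0.0 0.0 0.0
1 0 0.0 0.0 0.0 0.0 0.0
-1 0 0.0 0.0 0.0 0.0 0.0
1 0 0.0 0.0 0.0 0.0 0.0
-1 0 0.0 0.0 0.0 0.0 0.0
ctr [0. 0.] ang nan 0.0
0.4434717355880977 2200 [0.07 0.12 1.4  0.   1.62 1.18] 6.8583
1 0 0.0 0.0 0.0 0.0 0.0
-1 0 0.0 0.0 0.0 0.0 0.0
1 0 0.0 0.0 0.0 0.0 0.0
-1 0 0.0 0.0 0.0 0.0 0.0
1 0 0.0 0.0 0.0 0.0 0.0
-1 0 0.0 0.0 0.0 0.0 0.0
ctr [0. 0.] ang nan 0.0<stdin>:14: RuntimeWarning: invalid value encountered in divide
```

The gripper itself got into the mask. I'll process the saved clouds again.

```bash
cat > fit.py <<'E'
from h import *
def fit(P,ctr,ang0):
    P=P.reshape(-1,3); P=P[P[:,2]<.26]; ctr=np.array(ctr,float)
    rr=np.hypot(*(P[:,:2]-ctr).T); zt=np.median(P[(rr<.015)&(P[:,2]>.225),2])
    an=np.radians(ang0)
    Q=P[(P[:,2]>zt-.014)&(P[:,2]<zt-.003)]
    for it in range(4):
        u=np.array([np.cos(an),np.sin(an)]); w=np.array([-u[1],u[0]])
        a=(Q[:,:2]-ctr)@u; b=(Q[:,:2]-ctr)@w; res=[];ext=[]
        for s in(1,-1):
            k=(s*a>.0262)&(s*a<.034)&(abs(b)<.018)
            (x,y),(wd,ht),_=cv2.minAreaRect((Q[k,:2]*1000).astype(np.float32)); res.append((x/1000,y/1000)); ext.append((int(k.sum()),round(wd,1),round(ht,1)))
        res=np.array(res); dd=res[0]-res[1]; an=np.arctan2(dd[1],dd[0]); ctr=res.mean(0)
    return dict(zt=zt,ctr=ctr,ang=np.degrees(an),d=np.hypot(*dd),ext=ext)
if __name__=='__main__':
    for f in('w1','v0','v1'):
        P=np.load(f+'.npz')['P']; print(f,fit(P,[.593,.118],26))
    s=np.load('s0.npz')
    print(fit(s['scene'],[.5967,.1139],26)); print(fit(s['top'],[.593,.118],26))
E
python3 fit.py
```

```text
w1 {'zt': np.float64(0.23461162120144724), 'ctr': array([0.59316028, 0.11840753]), 'ang': np.float64(26.250173134182745), 'd': np.float64(0.057401416929960265), 'ext': [(109, 4.9, 25.3), (119, 4.8, 26.2)]}
v0 {'zt': np.float64(0.2347164435637024), 'ctr': array([0.59247226, 0.11803638]), 'ang': np.float64(25.76601076920522), 'd': np.float64(0.05713237034270428), 'ext': [(148, 4.7, 25.1), (166, 4.4, 25.4)]}
v1 {'zt': np.float64(0.23466479972494253), 'ctr': array([0.59398248, 0.11772029]), 'ang': np.float64(26.096671514739395), 'd': np.float64(0.05691347908500047), 'ext': [(159, 4.5, 25.2), (140, 4.4, 24.9)]}
{'zt': np.float64(0.2366205904656456), 'ctr': array([0.59644867, 0.11431927]), 'ang': np.float64(25.712840558508912), 'd': np.float64(0.057413758936498915), 'ext': [(46, 3.2, 26.0), (55, 4.9, 25.1)]}
{'zt': np.float64(0.23629370812537198), 'ctr': array([0.59322672, 0.11537975]), 'ang': np.float64(25.76092333930527), 'd': np.float64(0.05703544996110988), 'ext': [(55, 4.7, 25.1), (61, 4.7, 25.0)]}
```

The wrist views agree: centre (0.5932, 0.1179), angle 26.0°. I'll grasp there.

```bash
cat >> h.py <<'E'
C=np.array([.5932,.1179])
def st(): 
    print('t%.1f F%s M%s yaw%.2f pos%s op%.3f ff%s'%(r.read_time_s(),np.round(r.read_ft_force(),1),np.round(r.read_torque(),2),np.degrees(yaw()),np.round(r.read_eef_pos(),4),r.read_opening(),np.round(r.read_finger_force(),1)))
E
python3 - <<'E'
from h import *
ps=np.radians(26.0)
r.move_ptp([*C,.30],rot(ps)); r.set_gripper(1.0); st()
r.move_straight([*C,.191],speed=.08); r.hold(.2); st()
r.set_gripper(.3,grip_force=20); r.hold(.3); st()
r.set_gripper(.3,grip_force=60); r.hold(.3); st()
E
```

```text
t8.5 F[ 0.3  0.7 -0.3] M[-0.05  0.05  0.01] yaw25.98 pos[0.5933 0.1179 0.3002] op1.000 ff0.0
t10.2 F[-0.4 -0.1 -0.6] M[ 0.05  0.03 -0.01] yaw26.00 pos[0.5934 0.1179 0.1914] op1.000 ff0.0
t10.9 F[-4.2 -0.3  6.3] M[-0.16  0.62 -0.  ] yaw26.00 pos[0.5932 0.1178 0.1925] op0.594 ff21.9
t11.4 F[-6.4 -1.2 12.2] M[-0.23  1.09 -0.03] yaw26.00 pos[0.5932 0.1178 0.1934] op0.569 ff62.9
```

Both tabs are in. Now I'll turn clockwise in small steps, watching the twist.

```bash
cat >> h.py <<'E'
Z=.193
def turn(start,end,step,lim):
    """turn to end (deg) in steps; stop when |Mz|>lim; returns list (cmd,yaw,Mz)"""
    L=[]; n=int(np.ceil(abs(end-start)/step))
    for a in np.linspace(start,end,n+1)[1:]:
        r.move_ptp([*C,Z],rot(np.radians(a)))
        mz=r.read_torque()[2]; L.append((round(a,1),round(float(np.degrees(yaw())),1),round(float(mz),2)))
        if abs(mz)>lim: break
    print(L); st(); return L
E
python3 - <<'E'
from h import *
turn(26,0,2,1.0)
E
```

```text
[(np.float64(24.0), 24.1, 0.13), (np.float64(22.0), 22.0, 0.17), (np.float64(20.0), 20.1, 0.26), (np.float64(18.0), 18.1, 0.39), (np.float64(16.0), 16.1, 0.49), (np.float64(14.0), 14.0, -0.43), (np.float64(12.0), 12.0, -0.46), (np.float64(10.0), 10.0, -0.37), (np.float64(8.0), 8.1, -0.27), (np.float64(6.0), 6.1, -0.23), (np.float64(4.0), 4.1, -0.1), (np.float64(2.0), 2.1, 0.09), (np.float64(0.0), 0.1, 0.2)]
t14.7 F[0.1 0.3 5.3] M[-0.04  0.07  0.2 ] yaw0.15 pos[0.5939 0.118  0.1936] op0.558 ff67.3
```

That is a clear click from 26° to about 3.5°, with a peak near 0.5 N·m. I'll carry on.

Run:
```python
from h import *
turn(0,-70,1.5,.85)
```

```text
[(np.float64(-1.5), -1.3, 0.31), (np.float64(-3.0), -2.8, 0.35), (np.float64(-4.5), -4.3, 0.33), (np.float64(-6.0), -5.8, 0.41), (np.float64(-7.4), -7.3, 0.41), (np.float64(-8.9), -8.9, -0.38), (np.float64(-10.4), -10.4, -0.42), (np.float64(-11.9), -11.9, -0.36), (np.float64(-13.4), -13.3, -0.37), (np.float64(-14.9), -14.8, -0.29), (np.float64(-16.4), -16.3, -0.22), (np.float64(-17.9), -17.8, -0.11), (np.float64(-19.4), -19.3, 0.01), (np.float64(-20.9), -20.7, 0.05), (np.float64(-22.3), -22.2, 0.18), (np.float64(-23.8), -23.7, 0.3), (np.float64(-25.3), -25.2, 0.41), (np.float64(-26.8), -26.7, 0.35), (np.float64(-28.3), -28.2, 0.42), (np.float64(-29.8), -29.6, 0.45), (np.float64(-31.3), -31.2, -0.41), (np.float64(-32.8), -32.7, -0.39), (np.float64(-34.3), -34.2, -0.39), (np.float64(-35.7), -35.7, -0.28), (np.float64(-37.2), -37.2, -0.25), (np.float64(-38.7), -38.7, -0.21), (np.float64(-40.2), -40.1, -0.08), (np.float64(-41.7), -41.6, -0.01), (np.float64(-43.2), -43.1, 0.09), (np.float64(-44.7), -44.6, 0.21), (np.float64(-46.2), -46.1, 0.26), (np.float64(-47.7), -47.5, 0.29), (np.float64(-49.1), -49.0, 0.39), (np.float64(-50.6), -50.5, 0.48), (np.float64(-52.1), -52.0, 0.47), (np.float64(-53.6), -53.6, -0.29), (np.float64(-55.1), -55.1, -0.45), (np.float64(-56.6), -56.6, -0.25), (np.float64(-58.1), -58.0, -0.33), (np.float64(-59.6), -59.5, -0.27), (np.float64(-61.1), -61.0, -0.2), (np.float64(-62.6), -62.5, -0.09), (np.float64(-64.0), -64.0, 0.02), (np.float64(-65.5), -65.3, 1.18)]
t25.7 F[ 9.5 -2.7  1.9] M[-0.3  -1.3   1.18] yaw-65.32 pos[0.5953 0.117  0.1937] op0.564 ff67.4
```

Rolls touch at about −64°, four clicks on from the start (26 − 90 = −64). I'll hold there briefly, then turn back six clicks to +71°.

Run:
```python
from h import *
r.hold(.25); st()
turn(-65.3,71,2.5,1.3)
```

```text
t25.9 F[10.2 -3.7  2.4] M[-0.34 -1.39  1.18] yaw-65.32 pos[0.5953 0.117  0.1936] op0.563 ff67.4
[(np.float64(-62.8), -62.7, -0.1), (np.float64(-60.3), -60.3, -0.19), (np.float64(-57.9), -57.8, -0.3), (np.float64(-55.4), -55.3, -0.39), (np.float64(-52.9), -52.9, -0.3), (np.float64(-50.4), -50.3, 0.48), (np.float64(-48.0), -47.8, 0.38), (np.float64(-45.5), -45.3, 0.25), (np.float64(-43.0), -42.9, 0.08), (np.float64(-40.5), -40.4, -0.07), (np.float64(-38.0), -38.0, -0.19), (np.float64(-35.6), -35.5, -0.26), (np.float64(-33.1), -33.0, -0.34), (np.float64(-30.6), -30.5, -0.34), (np.float64(-28.1), -28.0, 0.46), (np.float64(-25.6), -25.5, 0.42), (np.float64(-23.2), -23.0, 0.3), (np.float64(-20.7), -20.6, 0.11), (np.float64(-18.2), -18.1, -0.07), (np.float64(-15.7), -15.6, -0.23), (np.float64(-13.3), -13.2, -0.31), (np.float64(-10.8), -10.7, -0.41), (np.float64(-8.3), -8.2, -0.37), (np.float64(-5.8), -5.6, 0.53), (np.float64(-3.3), -3.2, 0.42), (np.float64(-0.9), -0.7, 0.34), (np.float64(1.6), 1.8, 0.12), (np.float64(4.1), 4.2, -0.07), (np.float64(6.6), 6.7, -0.23), (np.float64(9.0), 9.1, -
[... 209 characters left out ...]
t64(26.4), 26.5, -0.06), (np.float64(28.9), 29.0, -0.24), (np.float64(31.3), 31.4, -0.3), (np.float64(33.8), 33.9, -0.4), (np.float64(36.3), 36.4, -0.49), (np.float64(38.8), 39.0, 0.48), (np.float64(41.3), 41.4, 0.38), (np.float64(43.7), 43.9, 0.28), (np.float64(46.2), 46.4, 0.1), (np.float64(48.7), 48.8, -0.09), (np.float64(51.2), 51.3, -0.22), (np.float64(53.7), 53.7, -0.27), (np.float64(56.1), 56.2, -0.36), (np.float64(58.6), 58.7, -0.43), (np.float64(61.1), 61.2, 0.48), (np.float64(63.6), 63.7, 0.43), (np.float64(66.0), 66.2, 0.3), (np.float64(68.5), 68.6, 0.18), (np.float64(71.0), 71.1, 0.01)]
t39.7 F[-3.4 -4.2 10.6] M[-0.42  0.39  0.01] yaw71.11 pos[0.5923 0.1169 0.1935] op0.563 ff68.6
```

I counted six snaps, and the twist at the rest point is zero. Now I'll release, back off upwards, and check.

Run:
```python
from h import *
from fit import fit
r.set_gripper(1.0); r.hold(.2); st()
r.move_straight([*C,.36],speed=.12); r.hold(.2)
c=snap('wrist'); print(fit(cloud(c),C,71)); save(c,'end.png',(140,60,420,270),2.5); st()
```

```text
t40.4 F[0.1 0.1 0.7] M[-0.03  0.02  0.03] yaw71.01 pos[0.5932 0.118  0.1931] op0.997 ff0.0
{'zt': np.float64(0.23464121342593625), 'ctr': array([0.59288107, 0.11817107]), 'ang': np.float64(71.1454931563653), 'd': np.float64(0.05712201495998031), 'ext': [(148, 5.0, 25.6), (132, 4.1, 25.9)]}
t42.1 F[-0.4 -0.3  0.6] M[-0.   -0.03  0.01] yaw71.00 pos[0.5931 0.1179 0.3595] op1.009 ff0.0
```

View pics/end.png

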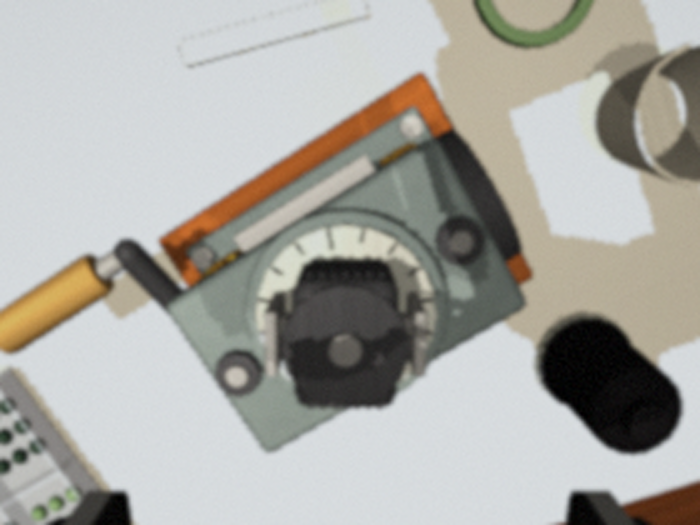

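The picture shows the tabs sprung out at (272,340) and (418,340), with plate centres 57.1 mm apart, so about 62 mm over the faces. The dial is at 71.1° and the cup, spool, bangle and strip are undisturbed.

```bash
python3 -c "
from h import *
print(r.hand_in())"
```

```text
the job is handed in; nothing more can be done
None
```

The job is handed in, with no verdict returned: I closed the dial until the rolls touched (about −64°), opened it six counted clicks to 71°, and released it with the tabs measured about 62 mm over their faces and the cup, spool, bangle and strip looking undisturbed.

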